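# File a slide case into a tight row

### The job

File the loose slide case into the rack's row, between the two middle cases: first make room by sliding the cases on either side gently apart towards the rack's ends until they stop, then lower the loose case into the gap until it stands upright on the rack floor in line with the others, and let go. Press gently throughout (never more than 25 N), leave all cases standing in the rack, and do not disturb the other things on the bench.

Things in the scene. Friction and masses are not known exactly. Their poses are not given: they have to be found in the camera images.
- rack: Low fixed aluminium rack holding a row of upright cases. Origin: centre of its underside, on the bench; y along the row, x across. Inside 149 mm long, 64 mm wide; floor top 4 mm over the bench; lips along the long sides, top 12 mm, 4 mm thick; end walls 48 mm tall. Cases slide along y (1 to 2 N each) and stay put; pushed fully to both ends they leave a gap about 3 mm wider than the loose case.
- left_mid (a point): Middle case on the rack's +y side: grey plastic slide case, 60 mm deep (x), 30 mm thick (y), 70 mm high, 0.18 kg, standing on the rack floor, square to the rack. This point: the case's centre, half-way up (35 mm over its underside); x along its depth, y across its thickness, z up. Its two x end faces stand free above the lips and can be gripped from above. Press it with 25 N at most.
- right_mid (a point): Middle case on the rack's -y side, just like left_mid (60 x 30 x 70 mm). This point: the case's centre, half-way up (35 mm over its underside); x along its depth, y across its thickness, z up. At the start 1 to 9 mm of gap separates it from left_mid.
- outer_a_mid (a point): End case of the row, between a middle case and an end wall, at either end. 60 mm deep, 70 mm high; one end case is thin, the other thick (20 to 36 mm, not measured), so a middle case pushed towards its end stops where it must be felt: the force jumps when the end case meets the wall (creep, 10 mm/s or less). This point: its centre, 35 mm over its underside.
- outer_b_mid (a point): End case of the row, between a middle case and an end wall, at either end. 60 mm deep, 70 mm high; one end case is thin, the other thick (20 to 36 mm, not measured), so a middle case pushed towards its end stops where it must be felt: the force jumps when the end case meets the wall (creep, 10 mm/s or less). This point: its centre, 35 mm over its underside.
- loose_mid (a point): The loose slide case to be filed, upright on the bench to the +y side of the rack: grey plastic, 60 mm deep (x), 30 mm thick (y), 70 mm high, 0.18 kg, alike both ways round. The foot is drawn in 3 mm on every side over the lowest 8 mm. This point: the case's centre, half-way up (35 mm over its underside); x along its depth, y across its thickness, z up. Seated on the rack floor this point is 39 mm over the bench.
- dish_a: Bystander: petri dish with dark red filling, 90 mm across, 16 mm high, beyond the rack. Origin under its centre.
- dish_b: Bystander: petri dish with tan filling, 90 mm across, 16 mm high. Origin under its centre.
- bottle: Bystander: small amber bottle, 44 mm across, 95 mm high. Origin under its centre.
- jar: Bystander: square glass staining jar with lid, 60 x 60 x 78 mm. Origin under its centre.
- pen: Bystander: black marker pen lying on the bench near the robot, 12 mm thick, 130 mm long. Origin under its middle.
There are look-alikes about, which are no part of the job. Leave any purple look-alike of the part that bears right_mid alone.

How it is judged:
By the outcome, as a careful person would: the job done as asked, in the order asked, and still so for the second after the job is handed in, with the robot touching nothing.
It also fails if it takes over 72 s, if anything falls off the work surface, if the arm or the gripper's body presses on something with over 40 N, if the wrist force passes 120 N, or if a joint passes its speed limit or range.

### The arm

A 6-joint arm with a two-finger parallel gripper is mounted at the origin on the work surface. World frame = base frame: x ahead of the robot, y to its left, z up, the work surface at z = 0. Lengths are in mm, angles in rad, forces in N, time in s.
With the tool pointing down it reaches from about 400 to 925 mm from the base axis. Payload 12.5 kg.
Tool frame: the origin (TCP) lies midway between the tips of the shut fingers; the grasp point (between the pads) lies 19 mm behind it (env.tcp_to_grasp is the distance from the TCP to the grasp point, in mm); z points along the fingers, y is the line along which they close (so a half turn about z gives the same grasp; the last joint's range is limited). The gripper opens to 95 mm and grips with 3 to 60 N. Pads are 20 mm wide; open, the fingers measure 119 mm over their backs; the gripper's body (75 mm by 180 mm) begins 59 mm behind the grasp point.
Start: joints at [1.159, 0.491, 1.559, -0, 1.092, -0.106], TCP at [188.143, 596.028, 214.661] pointing down, gripper open.
Joint ranges: [-3.1, 3.1], [-0.84, 2.19], [0.05, 2.79], [-1.13, 4.28], [0.06, 2.93], [-2.69, 2.69]. Speed limits (rad/s): [2.22, 2.22, 2.79, 3.14, 3.14, 3.14].

### API

Orientations are given as [roll, pitch, yaw] about the fixed x, y, z axes, in that order (R = Rz(yaw) Ry(pitch) Rx(roll)).
In Python, from cell import env gives the robot as it stands. The module is installed in compiled form; this text tells all that it offers.
- The arm moves only by the tool step_arm, never from a script. Its argument "plan" is a list that holds one entry, the list of rows, each a list of 5 numbers: the shift along the tool's x, y, z in mm, then the turn about the tool's z in degrees, then the opening, from -1 (shut) to 1 (fully open). A call has 1 to 8 rows; each row is the pose to reach, as a shift and turn from the pose commanded when the call began, along the tool's axes at that moment; what a row does not reach only later rows make up. A row lasts 1/12 s, in which the tool goes at most 41.7 mm and 7.16 degrees, less where a joint would pass 70% of its speed; a pose out of reach is approached as far as the arm can. A call with a gripper value outside its range is refused whole. The fingers move at their own pace and stop on an object; the grip force is fixed at half the most. Time passes only in rows, so rows that repeat a pose let the fingers close. It gives the time, the measured TCP pose, the force, the opening and the grip force at its end, in the units of the state.
- env.state(): the state, without advancing time (a new reading comes with each control period).
- env.read_camera(name): name is "scene" or "top" or "wrist"; returns the picture (400x640x3 uint8, blue, green, red); there is no depth.
- env.get_calibration(name): a dict with "K" (3x3 intrinsics, pixels), "D" ([k1, k2, p1, p2, k3] as OpenCV has them; the pictures are not rectified), "extrinsics" (4x4, takes a point from world to camera coordinates). Camera axes: x right, y up, looking along -z (the intrinsics and any distortion apply to the point x, -y, -z); pixel columns grow to the right and rows downward; lengths in mm; the calibration is good to about 2 mm. A picture is of the moment at which its call begins: read the wrist's pose just before it. get_calibration takes no time and is no camera call; for the wrist camera it gives the pose at the moment of the call.
- env.job_done(): hands the job in; it is judged then, once.
The state is a dict: "t": time; "joints": joint angles; "qvel": joint speeds; "tau": joint torques, N m; "eef_pos": TCP position; "tcp_rot": TCP orientation; "ft_force": force on the tool from outside, world axes, zero at the start; "moment": the same for the moment, N m; "opening": opening from 0.0 (shut) to 1.0 (fully open); "grip_force": force on a finger pad.
Only numpy, scipy, OpenCV 4.12 (cv2) and the standard library are available. Lean on these libraries where they do the work, as an engineer would, in place of code of your own. Each camera call takes 0.05 s, during which the arm holds its last target. There are 200 camera calls.

## Working session

There is one attempt and no reset: what is moved stays moved. The work goes in short steps, Python scripts to look and compute and a tool call to move; the robot and the scene stay as the last step left them, time stands still between calls to the robot, and variables do not carry over. Pictures are saved under pics/ and viewed, at most 10 in all, crops included, and the job is handed in when it is done.

Besides the shell and the picture viewer there is one more tool, called after "Request:" as name(argument=value, ...) on one line, values as JSON. step_arm: Moves the arm, as the interface text tells. Its arguments: {"type":"object","properties":{"plan":{"type":"array"}},"required":["plan"]}

```bash
mkdir -p pics
python3 - <<'E'
from cell import env
import cv2
s=env.state();print(s)
for n in("top","scene"):
    cv2.imwrite(f"pics/{n}0.png",env.read_camera(n))
    c=env.get_calibration(n);print(n,c)
print(env.tcp_to_grasp)
E
```

```text
{'t': 0.0, 'joints': array([ 1.15941152e+00,  4.91553289e-01,  1.55946598e+00, -4.07047882e-06,
        1.09170224e+00, -1.05575450e-01]), 'qvel': array([ 5.55529177e-04, -1.06369123e-04,  2.22342459e-04, -8.14289859e-04,
       -7.29382232e-04, -8.01560482e-05]), 'tau': array([ 1.31339151e-03, -6.12645292e+01, -2.58176190e+01,  6.92794262e-02,
        4.82866878e-02, -1.43751276e-04]), 'eef_pos': array([188.02854794, 595.78014166, 214.05995349]), 'tcp_rot': array([-3.14046970e+00, -1.15368793e-04,  2.83578511e+00]), 'ft_force': array([ 0.22433075,  0.01491621, -1.34857819]), 'moment': array([0.00097546, 0.0036601 , 0.05499122]), 'grip_force': 0.0, 'opening': 0.9989385177548774}
top {'K': array([[398.31750056,   0.        , 314.57040979],
       [  0.        , 398.31750056, 203.29795391],
       [  0.        ,   0.        ,   1.        ]]), 'D': array([-0.01996174,  0.        ,  0.        ,  0.        ,  0.        ]), 'extrinsics': array([[-2.01835948e-02, -9.99535624e-01,  2.28289188e-02,
         5.67769591e+01],
       [ 9.92992212e-01, -1.73816471e-02,  1.16894587e-01,
        -5.30905651e+02],
       [-1.16443499e-01,  2.50282915e-02,  9.92881914e-01,
        -9.93129067e+02],
       [ 0.00000000e+00,  0.00000000e+00,  0.00000000e+00,
         1.00000000e+00]])}
scene {'K': array([[450.37538879,   0.        , 319.17225623],
       [  0.        , 450.37538879, 194.95119209],
       [  0.        ,   0.        ,   1.        ]]), 'D': array([-0.09333859,  0.        ,  0.        ,  0.        ,  0.        ]), 'extrinsics': array([[-6.62243935e-01,  7.49088638e-01,  1.72969125e-02,
         3.02421208e+02],
       [-5.97130498e-01, -5.41566225e-01,  5.91727296e-01,
         3.21844943e+02],
       [ 4.52623618e-01,  3.81539299e-01,  8.05952619e-01,
        -1.56503741e+03],
       [ 0.00000000e+00,  0.00000000e+00,  0.00000000e+00,
         1.00000000e+00]])}
18.8
```

View pics/top0.png

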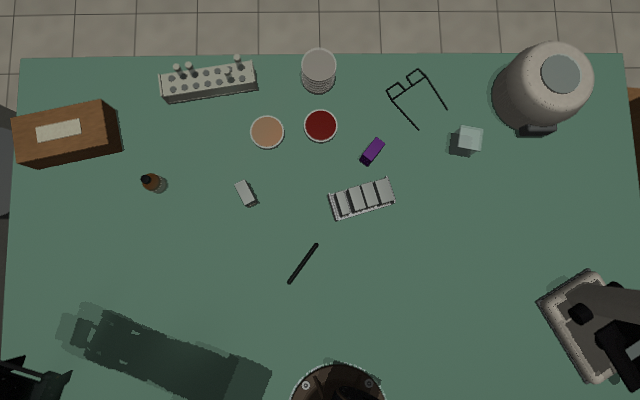

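View pics/scene0.png

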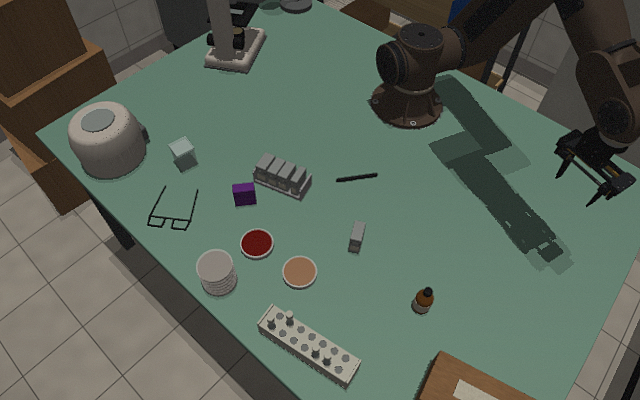

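The top view shows the loose case at about (245,193), the rack with four cases at about (361,198), and the purple look-alike at (372,151). The scene view shows the loose case at (357,236) and the rack at (282,175). I'll enlarge the top view.

```bash
cat > h.py <<'E'
import numpy as np,cv2
from cell import env
def ray(c,px):
    q=cv2.undistortPoints(np.array(px,float).reshape(-1,1,2),c["K"],c["D"]).reshape(-1,2)
    R=c["extrinsics"][:3,:3];t=c["extrinsics"][:3,3]
    d=np.c_[q[:,0],-q[:,1],-np.ones(len(q))]@R
    return -R.T@t,d
def plane(c,px,z):
    o,d=ray(c,px);return o+d*((z-o[2])/d[:,2])[:,None]
def proj(c,P):
    P=np.atleast_2d(np.array(P,float));p=P@c["extrinsics"][:3,:3].T+c["extrinsics"][:3,3]
    return cv2.projectPoints(p*[1,-1,-1],np.zeros(3),np.zeros(3),c["K"],c["D"])[0].reshape(-1,2)
E
python3 - <<'E'
from h import *
im=cv2.imread("pics/top0.png")
a=cv2.resize(im[165:230,320:405],None,fx=7,fy=7,interpolation=cv2.INTER_CUBIC)
b=cv2.resize(im[165:230,225:265],None,fx=5,fy=7,interpolation=cv2.INTER_CUBIC)
cv2.imwrite("pics/c.png",np.hstack([a,b])[:, :800])
c=env.get_calibration("top")
g=cv2.cvtColor(im,cv2.COLOR_BGR2HSV)
m=((g[...,1]<40)&(g[...,2]>60)).astype('uint8')
m[:150]=0;m[230:]=0;m[:,:200]=0;m[:,430:]=0
for k in cv2.findContours(m,0,1)[0]:
    if cv2.contourArea(k)>20:
        r=cv2.minAreaRect(k);print(r,plane(c,cv2.boxPoints(r),70).round(0).tolist())
E
```

```text
((244.1000213623047, 191.70001220703125), (23.702320098876953, 12.074767112731934), 63.43495178222656) [[579.0, 248.0, 70.0], [592.0, 221.0, 70.0], [539.0, 195.0, 70.0], [526.0, 221.0, 70.0]]
((361.76611328125, 197.7201690673828), (29.78839874267578, 62.9291877746582), 73.3007583618164) [[554.0, 16.0, 70.0], [597.0, -137.0, 70.0], [525.0, -155.0, 70.0], [482.0, -4.0, 70.0]]
```

View pics/c.png

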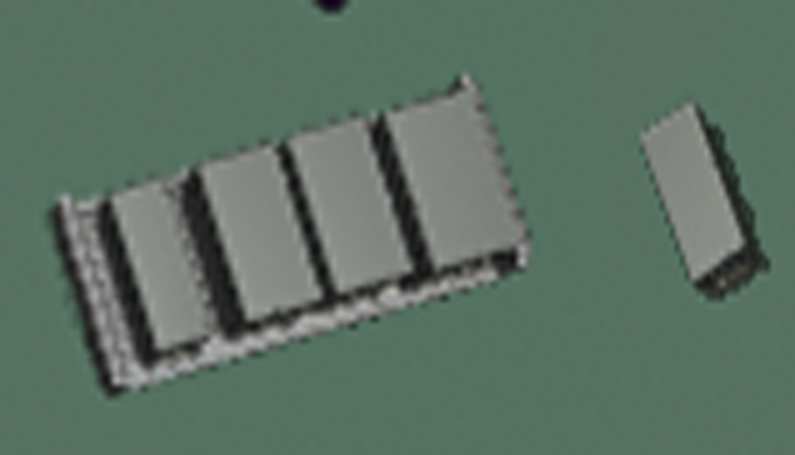

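The crop shows the rack row about 15 to 16° rotated, with the thin case at the left (+y) and the thick one at the right (−y). The loose case is at the right of the crop. Next I'll get a closer wrist view.

```bash
cat >> h.py <<'E'
def go(p,yaw,base=None):
    "tool-frame shift and turn (deg) from measured pose to world p, yaw"
    s=env.state();y0=s["tcp_rot"][2];d=np.array(p,float)-s["eef_pos"]
    x=np.array([np.cos(y0),np.sin(y0),0]);y=np.array([np.sin(y0),-np.cos(y0),0])
    t=np.degrees((y0-yaw+np.pi)%(2*np.pi)-np.pi)
    print("pos",s["eef_pos"].round(1),"yaw",round(y0,4),"f",s["ft_force"].round(1),"go",np.round([d@x,d@y,-d[2],t],1))
E
python3 - <<'E'
from h import *
c=env.get_calibration("wrist");E=c["extrinsics"];print(c["K"],c["D"],-E[:3,:3].T@E[:3,3],E.round(3))
go([548,130,260],1.845)
E
```

```text
[[304.90451712   0.         317.85292186]
 [  0.         304.90451712 205.47682204]
 [  0.           0.           1.        ]] [-0.00797974  0.          0.          0.          0.        ] [115.1981122  618.09414045 383.92116397] [[ 3.01000e-01  9.54000e-01 -1.00000e-03 -6.23675e+02]
 [-9.17000e-01  2.89000e-01 -2.74000e-01  3.19880e+01]
 [-2.61000e-01  8.30000e-02  9.62000e-01 -3.90785e+02]
 [ 0.00000e+00  0.00000e+00  0.00000e+00  1.00000e+00]]
pos [188.  595.8 214.1] yaw 2.8358 f [ 0.1 -0.   0.5] go [-483.5 -335.9  -45.9   56.8]
```

Request:
step_arm(plan=[[[-41, -28, -6, 7, 1], [-82, -56, -12, 14, 1], [-122, -84, -18, 21, 1], [-163, -112, -24, 28, 1], [-203, -140, -30, 35, 1], [-243, -168, -36, 42, 1], [-283, -196, -42, 49, 1], [-318, -221, -46, 56.8, 1]]])

```text
t: 0.77
eef_pos: [391.5, 332.6, 254.7]
tcp_rot: [-3.142, -0.0, 1.85]
ft_force: [-0.1, 0.3, 0.1]
opening: 1.0
grip_force: 0.0
```

```bash
python3 -c "
from h import *
go([548,130,260],1.845)"
```

```text
pos [391.5 332.6 254.7] yaw 1.8498 f [-0.1  0.3  0.1] go [-237.8   94.7   -5.3    0.3]
```

Request:
step_arm(plan=[[[-35, 13, 0, 0, 1], [-70, 27, 0, 0, 1], [-105, 41, 0, 0, 1], [-140, 55, 0, 0, 1], [-175, 69, 0, 0, 1], [-210, 83, 0, 0, 1], [-236, 94, 0, 0, 1], [-236, 94, 0, 0, 1]]])

```text
t: 1.43
eef_pos: [549.8, 130.6, 253.8]
tcp_rot: [-3.142, 0.001, 1.852]
ft_force: [0.2, 0.5, 0.0]
opening: 1.001
grip_force: 0.0
```

Run:
```python
from h import *
c=env.get_calibration("wrist");im=env.read_camera("wrist");go([548,130,260],1.845)
cv2.imwrite("pics/w1.png",im);np.savez("pics/w1.npz",**c)
print(proj(c,[[560,221,70],[540,-70,74]]))
```

```text
pos [548.3 132.2 253.8] yaw 1.8523 f [-0.5 -0.2  0.6] go [-2.1 -1.  -6.2  0.4]
[[348.99259371 110.92558696]
 [269.18321998 324.28514345]]
```

View pics/w1.png

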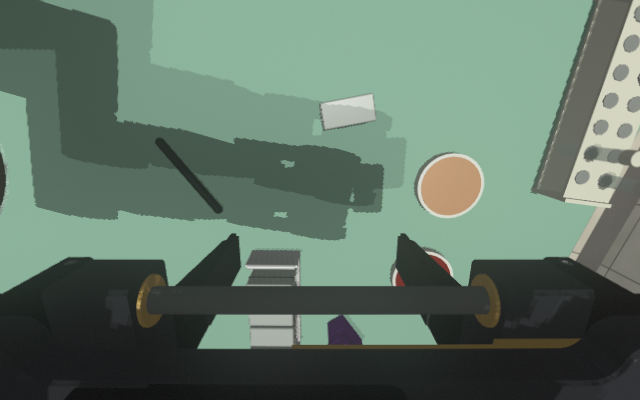

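The wrist view shows the loose case at (347,112), with the gripper hiding everything below about row 240. I'll shift so that the rack comes into the clear part.

Run:
```python
from h import *
go([563,-152,200],1.845)
c=dict(np.load("pics/w1.npz"));im=cv2.imread("pics/w1.png")
g=cv2.cvtColor(im,cv2.COLOR_BGR2HSV)
r=g[85:140,310:390];print(r[27-5:32:3,20:60:8].tolist())
m=((g[...,1]<30)&(g[...,2]>100)).astype('uint8')
m[:85]=0;m[140:]=0;m[:,:310]=0;m[:,390:]=0
for k in cv2.findContours(m,0,1)[0]:
    if cv2.contourArea(k)>100:
        q=cv2.minAreaRect(k);P=plane(c,cv2.boxPoints(q),70)
        print(q,P.round(1).tolist(),P.mean(0).round(1),np.linalg.norm(np.diff(P,axis=0),axis=1).round(1))
cv2.imwrite("pics/l1.png",cv2.resize(im[85:140,305:395],None,fx=8,fy=8,interpolation=cv2.INTER_CUBIC))
```

```text
pos [548.3 132.2 253.8] yaw 1.8523 f [-0.5 -0.2  0.6] go [-277.1  -64.9   53.8    0.4]
[[[48, 13, 194], [51, 13, 193], [51, 13, 191], [48, 13, 191], [49, 14, 196]], [[48, 13, 193], [48, 13, 192], [51, 13, 191], [51, 13, 189], [50, 12, 187]], [[50, 12, 191], [50, 12, 190], [51, 13, 190], [51, 13, 189], [48, 14, 186]], [[49, 15, 191], [48, 13, 189], [50, 12, 187], [50, 12, 186], [51, 14, 186]]]
((347.72564697265625, 111.3356704711914), (27.7509708404541, 54.99737548828125), 79.28687286376953) [[524.8, 219.7, 70.0], [578.5, 246.3, 70.0], [593.3, 220.7, 70.0], [538.4, 193.3, 70.0]] [558.7 220.   70. ] [59.9 29.6 61.3]
```

View pics/l1.png

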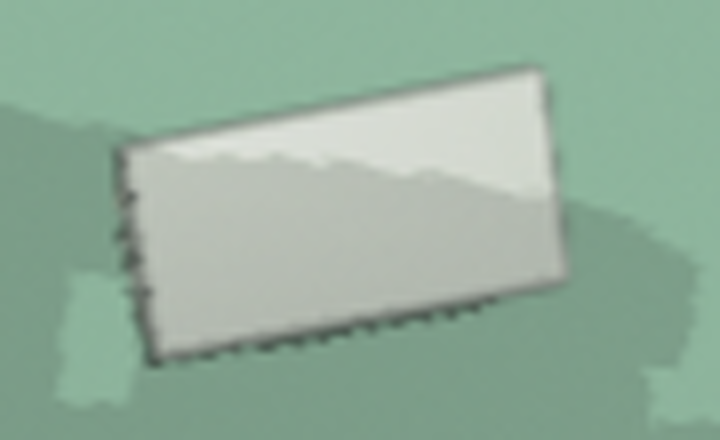

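The crop shows the loose case's top face cleanly. It fits 60×30 mm, centred at (558.7, 220), with its yaw about 0.46 rad. Next is the rack.

Request:
step_arm(plan=[[[-40, -9, 6, 0, 1], [-79, -18, 14, 0, 1], [-119, -28, 22, 0, 1], [-159, -37, 30, 0, 1], [-199, -47, 38, 0, 1], [-239, -56, 46, 0, 1], [-277, -65, 54, 0, 1], [-277, -65, 54, 0, 1]]])

```text
t: 2.15
eef_pos: [562.2, -154.5, 198.7]
tcp_rot: [-3.14, -0.0, 1.852]
ft_force: [-0.4, -0.0, -1.0]
opening: 0.998
grip_force: 0.0
```

Run:
```python
from h import *
env.read_camera("wrist")
c=env.get_calibration("wrist");im=env.read_camera("wrist");go([563,-152,200],1.845)
cv2.imwrite("pics/w2.png",im);np.savez("pics/w2.npz",**c)
cv2.imwrite("pics/w2c.png",cv2.resize(im[0:250,220:420],None,fx=2.4,fy=2.4,interpolation=cv2.INTER_CUBIC))
```

```text
pos [ 562.2 -150.1  199.8] yaw 1.8536 f [-0.3  0.4 -0.3] go [-2.   0.2 -0.2  0.5]
```

View pics/w2c.png

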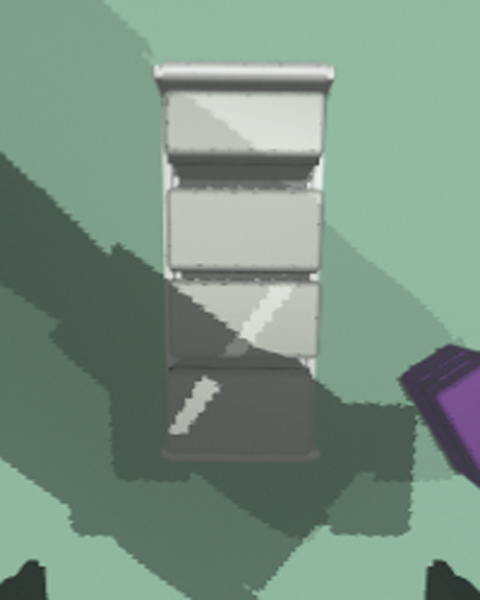

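The crop shows the row from the top (+y): end wall, thin case (crop rows 91–153), left_mid (189–270), right_mid (282–355) and thick case (368–455). It is nearly square to the tool.

Run:
```python
from h import *
c=dict(np.load("pics/w2.npz"))
def P(p,z): return plane(c,np.array(p,float)/2.4+[220-.3,-.3],z)
n={"thin":[(165,91),(325,91),(323,154),(166,154)],"L":[(167,189),(321,189),(320,271),(168,271)],"R":[(167,282),(320,282),(318,356),(168,356)],"thick":[(167,368),(317,368),(316,450),(165,450)]}
Q={k:P(v,74) for k,v in n.items()}
# yaw from the case left/right sides (row direction) and front edges
A=np.array([Q[k][i] for k in("thin","L","R","thick") for i in(0,3)]);B=np.array([Q[k][i] for k in("thin","L","R","thick") for i in(1,2)])
for S in(A,B):
    p=np.polyfit(S[:,1],S[:,0],1);print("yaw side",-np.arctan(p[0]))
for k,v in Q.items(): d=v[1]-v[0];print(k,"edge yaw",np.arctan2(d[1],d[0]).round(3),"len",np.linalg.norm(d).round(1))
r=.274
ex=np.array([np.cos(r),np.sin(r)]);ey=np.array([-np.sin(r),np.cos(r)])
for k,v in Q.items(): print(k,v.mean(0).round(1),"x",(v[:,:2]@ex).round(1),"y",(v[:,:2]@ey).round(1))
W=P([(155,66),(333,66),(333,80),(155,80)],48);print("wall",(W[:,:2]@ey).round(1),(W[:,:2]@ex).round(1))
W=P([(162,460),(318,460)],48);print("wallB",(W[:,:2]@ey).round(1),(W[:,:2]@ex).round(1))
```

```text
yaw side 0.2574136116545041
yaw side 0.2867116468151055
thin edge yaw 0.281 len 58.1
L edge yaw 0.281 len 57.8
R edge yaw 0.281 len 59.3
thick edge yaw 0.282 len 60.0
thin [528.4 -22.4  74. ] x [473.6 531.7 531.8 473.5] y [-154.2 -153.8 -174.9 -175.3]
L [538.7 -58.4  74. ] x [473.7 531.5 532.3 473.6] y [-187.4 -187.  -216.5 -217. ]
R [547.6 -90.2  74. ] x [473.1 532.4 532.7 473. ] y [-221.1 -220.6 -248.9 -249.4]
thick [ 556.9 -124.6   74. ] x [472.5 532.5 533.3 471.1] y [-254.1 -253.7 -287.2 -287.7]
wall [-139.4 -138.9 -143.9 -144.3] [467.4 537.2 537.4 467.3]
wallB [-298.  -297.5] [467.1 537.3]
```

Run:
```python
from h import *
c=dict(np.load("pics/w2.npz"));im=cv2.imread("pics/w2.png");g=cv2.cvtColor(im,cv2.COLOR_BGR2HSV)
m=cv2.inRange(g,(130,60,20),(165,255,255));m[:,:370]=0
k=max(cv2.findContours(m,0,1)[0],key=cv2.contourArea).reshape(-1,2)
r=.276;ex=np.array([np.cos(r),np.sin(r)]);ey=np.array([-np.sin(r),np.cos(r)])
for z in(0,70):
    p=plane(c,k,z)[:,:2];i=(p@ex).argmin();print(z,"nearest x",(p@ex)[i]-502.4,"y",(p@ey)[i])
go([538.5,-58.5,110],1.849)
```

```text
0 nearest x 82.52839177959777 y -265.8621945668796
70 nearest x 66.41051584299748 y -257.8086739867789
pos [ 562.2 -150.1  199.8] yaw 1.8536 f [-0.3  0.4 -0.3] go [94.6  2.8 89.8  0.3]
```

Request:
step_arm(plan=[[[25, 1, 20, 0.3, 0.6], [50, 2, 45, 0.3, 0.6], [75, 3, 70, 0.3, 0.6], [94.6, 2.8, 90, 0.3, 0.6], [94.6, 2.8, 110, 0.3, 0.6], [94.6, 2.8, 130, 0.3, 0.6], [94.6, 2.8, 150, 0.3, 0.6], [94.6, 2.8, 150, 0.3, 0.6]]])

```text
t: 2.92
eef_pos: [537.2, -55.8, 48.1]
tcp_rot: [-3.138, -0.002, 1.853]
ft_force: [-0.4, 0.9, 0.0]
opening: 0.802
grip_force: 0.0
```

Run:
```python
from h import *
im=env.read_camera("wrist");go([538.5,-58.5,37],1.849)
cv2.imwrite("pics/w3.png",im)
```

```text
pos [537.9 -56.3  49.7] yaw 1.8524 f [-0.5  0.4  0.1] go [-2.3 -0.  12.7  0.2]
```

View pics/w3.png

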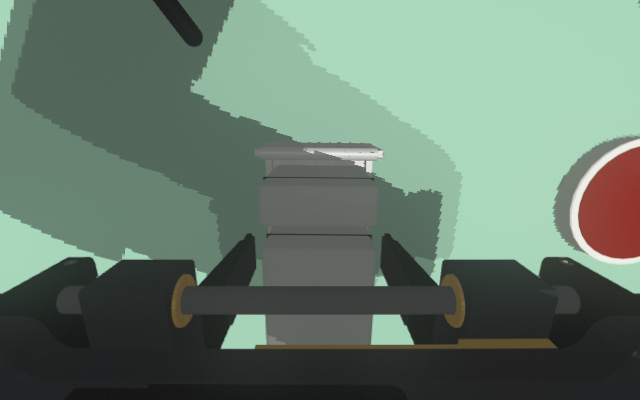

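The view shows the fingers straddling left_mid evenly: fingertips at columns 250 and 388, case edges at 266 and 372. I'll descend the rest and close.

Request:
step_arm(plan=[[[-1, 0, 6, 0, 0.6], [-2.3, 0, 12, 0, 0.6], [-2.3, 0, 12, 0, 0.35], [-2.3, 0, 12, 0, 0.22], [-2.3, 0, 12, 0, 0.22], [-2.3, 0, 12, 0, 0.22], [-2.3, 0, 12, 0, 0.22], [-2.3, 0, 12, 0, 0.22]]])

```text
t: 3.63
eef_pos: [539.6, -60.6, 38.9]
tcp_rot: [3.141, 0.0, 1.85]
ft_force: [-0.5, -0.6, 6.6]
opening: 0.629
grip_force: 30.0
```

Request:
step_arm(plan=[[[0.6, 0, -0.4, 0, 0.22], [1.4, 0, -0.4, 0, 0.22], [2.2, 0, -0.4, 0, 0.22], [3.0, 0, -0.4, 0, 0.22], [3.8, 0, -0.4, 0, 0.22], [4.6, 0, -0.4, 0, 0.22], [5.4, 0, -0.4, 0, 0.22], [6.2, 0, -0.4, 0, 0.22]]])

```text
t: 4.3
eef_pos: [537.9, -54.5, 38.9]
tcp_rot: [3.141, 0.0, 1.85]
ft_force: [0.9, 0.0, 1.0]
opening: 0.631
grip_force: 30.0
```

Request:
step_arm(plan=[[[0.8, 0, 0, 0, 0.22], [1.6, 0, 0, 0, 0.22], [2.4, 0, 0, 0, 0.22], [3.2, 0, 0, 0, 0.22], [4.0, 0, 0, 0, 0.22], [4.8, 0, 0, 0, 0.22], [5.6, 0, 0, 0, 0.22], [6.4, 0, 0, 0, 0.22]]])

```text
t: 4.97
eef_pos: [536.1, -48.4, 38.9]
tcp_rot: [3.141, 0.0, 1.85]
ft_force: [1.2, -4.6, 9.4]
opening: 0.631
grip_force: 30.0
```

Request:
step_arm(plan=[[[0.6, 0, -0.2, 0, 0.22], [1.2, 0, -0.2, 0, 0.22], [1.8, 0, -0.2, 0, 0.22], [2.4, 0, -0.2, 0, 0.22], [3.0, 0, -0.2, 0, 0.22], [3.6, 0, -0.2, 0, 0.22]]])

```text
t: 5.47
eef_pos: [534.8, -44.8, 38.9]
tcp_rot: [-3.141, -0.0, 1.85]
ft_force: [0.7, -1.8, 0.4]
opening: 0.628
grip_force: 30.0
```

Request:
step_arm(plan=[[[0.6, 0, 0, 0, 0.22], [1.2, 0, 0, 0, 0.22], [1.8, 0, 0, 0, 0.22], [2.4, 0, 0, 0, 0.22], [3.0, 0, 0, 0, 0.22]]])

```text
t: 5.88
eef_pos: [534.0, -41.9, 38.9]
tcp_rot: [-3.141, -0.0, 1.85]
ft_force: [0.3, -1.7, -1.2]
opening: 0.632
grip_force: 30.0
```

Request:
step_arm(plan=[[[0.4, 0, 0, 0, 0.22], [0.8, 0, 0, 0, 0.22], [1.2, 0, 0, 0, 0.22]]])

```text
t: 6.13
eef_pos: [533.7, -40.7, 38.9]
tcp_rot: [-3.141, -0.0, 1.85]
ft_force: [-0.4, -0.5, -2.2]
opening: 0.631
grip_force: 30.0
```

Request:
step_arm(plan=[[[0.4, 0, 0, 0, 0.22], [0.8, 0, 0, 0, 0.22], [1.2, 0, 0, 0, 0.22]]])

```text
t: 6.38
eef_pos: [533.6, -40.6, 39.0]
tcp_rot: [3.141, 0.001, 1.85]
ft_force: [-0.6, -13.6, -2.0]
opening: 0.631
grip_force: 30.0
```

Request:
step_arm(plan=[[[0.3, 0, 0, 0, 0.22], [0.6, 0, 0, 0, 0.22], [0.9, 0, 0, 0, 0.22]]])

```text
t: 6.63
eef_pos: [533.6, -40.4, 39.1]
tcp_rot: [3.141, 0.002, 1.85]
ft_force: [-0.5, -18.3, -3.6]
opening: 0.63
grip_force: 30.0
```

The force jumped to 18 N, so left_mid has reached the end. I'll relieve the force and release.

Request:
step_arm(plan=[[[-0.6, 0, 0.1, 0, 0.22], [-1.2, 0, 0.3, 0, 0.22], [-1.6, 0, 0.3, 0, 0.22], [-1.6, 0, 0.3, 0, 0.22]]])

```text
t: 6.97
eef_pos: [533.7, -40.6, 38.9]
tcp_rot: [3.141, 0.0, 1.85]
ft_force: [-1.8, -6.0, 2.8]
opening: 0.629
grip_force: 30.0
```

Request:
step_arm(plan=[[[-0.2, 0, 0, 0, 0.4], [-0.2, 0, 0, 0, 0.6], [-0.2, 0, 0, 0, 0.6], [-0.2, 0, -15, 0, 0.6], [-0.2, 0, -35, 0, 0.6], [-0.2, 0, -60, 0, 0.6], [-0.2, 0, -60, 0, 0.6]]])

```text
t: 7.55
eef_pos: [535.3, -40.5, 102.3]
tcp_rot: [3.137, 0.002, 1.851]
ft_force: [0.5, -0.2, 0.7]
opening: 0.8
grip_force: 0.0
```

Run:
```python
from h import *
go([547.6,-90.2,100],1.849)
```

```text
pos [535.3 -40.5 102.3] yaw 1.8506 f [ 0.5 -0.2  0.7] go [-51.1  -1.9   2.3   0.1]
```

Request:
step_arm(plan=[[[-20, -0.7, 0, 0, 0.6], [-40, -1.4, 0, 0, 0.6], [-51, -1.9, 2, 0, 0.6], [-51, -1.9, 2, 0, 0.6], [-51, -1.9, 22, 0, 0.6], [-51, -1.9, 42, 0, 0.6], [-51, -1.9, 57, 0, 0.6], [-51, -1.9, 62, 0, 0.6]]])

```text
t: 8.22
eef_pos: [544.7, -89.1, 34.5]
tcp_rot: [-3.139, -0.002, 1.85]
ft_force: [0.3, 1.2, -0.9]
opening: 0.798
grip_force: 0.0
```

Request:
step_arm(plan=[[[0, 0, 0, 0, 0.6], [0, 0, 0, 0, 0.4], [0, 0, 0, 0, 0.22], [0, 0, 0, 0, 0.22], [0, 0, 0, 0, 0.22], [0, 0, 0, 0, 0.22]]])

```text
t: 8.72
eef_pos: [546.5, -90.1, 37.6]
tcp_rot: [3.14, 0.001, 1.85]
ft_force: [0.4, 1.8, 5.9]
opening: 0.631
grip_force: 30.0
```

Request:
step_arm(plan=[[[-0.6, 0, -0.4, 0, 0.22], [-1.2, 0, -0.4, 0, 0.22], [-1.8, 0, -0.4, 0, 0.22], [-2.4, 0, -0.4, 0, 0.22], [-3.0, 0, -0.4, 0, 0.22]]])

```text
t: 9.13
eef_pos: [546.9, -92.8, 37.6]
tcp_rot: [3.141, -0.0, 1.85]
ft_force: [-0.9, 4.0, 6.7]
opening: 0.627
grip_force: 30.0
```

Request:
step_arm(plan=[[[-0.5, 0, 0, 0, 0.22], [-1.0, 0, 0, 0, 0.22], [-1.5, 0, 0, 0, 0.22]]])

```text
t: 9.38
eef_pos: [547.3, -94.3, 37.6]
tcp_rot: [3.141, -0.0, 1.85]
ft_force: [-0.9, 2.8, 7.3]
opening: 0.631
grip_force: 30.0
```

Request:
step_arm(plan=[[[-0.4, 0, 0, 0, 0.22], [-0.8, 0, 0, 0, 0.22], [-1.2, 0, 0, 0, 0.22]]])

```text
t: 9.63
eef_pos: [547.6, -95.4, 37.6]
tcp_rot: [3.141, -0.0, 1.85]
ft_force: [-1.0, 3.8, 7.3]
opening: 0.626
grip_force: 30.0
```

Request:
step_arm(plan=[[[-0.4, 0, -0.3, 0, 0.22], [-0.8, 0, -0.3, 0, 0.22], [-1.2, 0, -0.3, 0, 0.22]]])

```text
t: 9.88
eef_pos: [547.8, -96.6, 37.6]
tcp_rot: [-3.142, -0.0, 1.85]
ft_force: [-1.2, 3.4, 6.2]
opening: 0.63
grip_force: 30.0
```

Request:
step_arm(plan=[[[-0.3, 0, 0, 0, 0.22], [-0.6, 0, 0, 0, 0.22], [-0.9, 0, 0, 0, 0.22]]])

```text
t: 10.13
eef_pos: [548.1, -97.4, 37.6]
tcp_rot: [-3.142, -0.0, 1.85]
ft_force: [-0.5, 3.7, 5.6]
opening: 0.629
grip_force: 30.0
```

Request:
step_arm(plan=[[[-0.4, 0, -0.2, 0, 0.22], [-0.8, 0, -0.2, 0, 0.22], [-1.2, 0, -0.2, 0, 0.22]]])

```text
t: 10.38
eef_pos: [548.2, -98.2, 37.6]
tcp_rot: [-3.141, -0.001, 1.85]
ft_force: [-1.4, 10.4, 5.1]
opening: 0.627
grip_force: 30.0
```

Request:
step_arm(plan=[[[-0.4, 0, 0, 0, 0.22], [-0.8, 0, 0, 0, 0.22], [-1.2, 0, 0, 0, 0.22]]])

```text
t: 10.63
eef_pos: [548.2, -98.3, 37.7]
tcp_rot: [-3.141, -0.003, 1.849]
ft_force: [-1.1, 18.9, 7.7]
opening: 0.63
grip_force: 30.0
```

The force jump is felt here too. I'll relieve, release, rise, and check the gap.

Request:
step_arm(plan=[[[0.6, 0, 0, 0, 0.22], [1.2, 0, 0, 0, 0.22], [1.6, 0, 0, 0, 0.22], [1.6, 0, 0, 0, 0.22], [1.8, 0, 0, 0, 0.4], [1.8, 0, 0, 0, 0.6], [1.8, 0, 0, 0, 0.6]]])

```text
t: 11.22
eef_pos: [548.4, -98.5, 37.5]
tcp_rot: [3.141, 0.0, 1.85]
ft_force: [-0.2, 0.4, -0.3]
opening: 0.775
grip_force: 0.0
```

Request:
step_arm(plan=[[[0, 0, -20, 0, 0.6], [0, 0, -50, 0, 0.6], [0, 0, -80, 0, 0.6], [-20, 0, -110, 0, 0.6], [-40, 0, -135, 0, 0.6], [-55, 0, -160, 0, 0.6], [-55, 0, -160, 0, 0.6], [-55, 0, -160, 0, 0.6]]])

```text
t: 11.88
eef_pos: [563.8, -151.9, 198.5]
tcp_rot: [3.14, 0.001, 1.849]
ft_force: [-0.4, 0.4, -1.2]
opening: 0.8
grip_force: 0.0
```

Run:
```python
from h import *
env.read_camera("wrist")
c=env.get_calibration("wrist");im=env.read_camera("wrist");go([563,-152,200],1.849)
cv2.imwrite("pics/w4.png",im);np.savez("pics/w4.npz",**c)
cv2.imwrite("pics/w4c.png",cv2.resize(im[0:240,250:400],None,fx=2.5,fy=2.5,interpolation=cv2.INTER_CUBIC))
```

```text
pos [ 562.9 -150.8  196.7] yaw 1.8502 f [ 0.  -0.9  0. ] go [-1.2 -0.2 -3.3  0.1]
```

View pics/w4c.png

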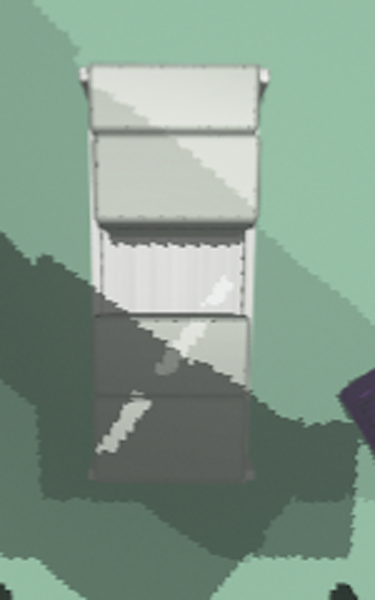

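The crop shows all cases standing pushed apart. The gap runs from left_mid's top edge at crop row about 219 to right_mid's at about 317.

Run:
```python
from h import *
c=dict(np.load("pics/w4.npz"))
P=lambda p,z: plane(c,np.array(p,float)/2.5+[250-.3,-.3],z)
r=.278;ex=np.array([np.cos(r),np.sin(r)]);ey=np.array([-np.sin(r),np.cos(r)])
for n,p in(("L",[(94,133),(258,133),(255,219),(98,219)]),("R",[(98,317),(247,317),(247,393),(98,393)])):
    v=P(p,74)[:,:2];print(n,"x",(v@ex).round(1),"y",(v@ey).round(1),np.arctan2(*(v[1]-v[0])[::-1]).round(3))
for q in([533.7,-40.6],[548.2,-98.3]): print("felt",np.array(q)@ex,np.array(q)@ey)
# gripper-centred loose
go([558.7,220,200],.461+np.pi/2)
a=np.array([502.4,-211.5]);print(a@np.array([ex,ey]))
```

```text
L x [473.5 531.  530.8 474.2] y [-168.5 -168.4 -196.7 -196.8] 0.279
R x [473.4 528.9 529.7 472.7] y [-231.  -231.  -259.1 -259.2] 0.279
felt 502.06726417678215 -185.50609758722564
felt 500.1757711630811 -244.97005519331776
pos [ 562.9 -150.8  196.7] yaw 1.8502 f [ 0.  -0.9  0. ] go [357.5  98.2  -3.3 -10.4]
[541.1535451  -65.50458474]
```

Request:
step_arm(plan=[[[38, 11, -3, -2, 0.6], [78, 22, -3, -5, 0.6], [118, 33, -3, -8, 0.6], [158, 44, -3, -10.4, 0.6], [198, 55, -3, -10.4, 0.6], [238, 66, -3, -10.4, 0.6], [278, 77, -3, -10.4, 0.6], [317, 87, -3, -10.4, 0.6]]])

```text
t: 12.65
eef_pos: [558.4, 180.2, 199.3]
tcp_rot: [-3.139, -0.001, 2.033]
ft_force: [0.3, -0.5, -0.3]
opening: 0.802
grip_force: 0.0
```

Run:
```python
from h import *
go([558.7,220,90],.461+np.pi/2)
```

```text
pos [558.4 180.2 199.3] yaw 2.0327 f [ 0.3 -0.5 -0.3] go [ 35.5  18.  109.3   0. ]
```

Request:
step_arm(plan=[[[15, 8, 20, 0, 0.6], [35.5, 18, 45, 0, 0.6], [35.5, 18, 75, 0, 0.6], [35.5, 18, 105, 0, 0.6], [35.5, 18, 109, 0, 0.6], [35.5, 18, 109, 0, 0.6], [35.5, 18, 109, 0, 0.6]]])

```text
t: 13.23
eef_pos: [560.1, 217.5, 92.1]
tcp_rot: [-3.141, -0.0, 2.032]
ft_force: [-0.5, -0.7, 1.4]
opening: 0.798
grip_force: 0.0
```

Run:
```python
from h import *
go([558.7,220,34],.461+np.pi/2)
```

```text
pos [560.1 217.5  92.1] yaw 2.0319 f [-0.5 -0.7  1.4] go [ 2.8 -0.1 58.1  0. ]
```

Request:
step_arm(plan=[[[1, 0, 20, 0, 0.6], [2, 0, 40, 0, 0.6], [2, 0, 54, 0, 0.6], [2, 0, 57.5, 0, 0.6], [2, 0, 57.5, 0, 0.6], [2, 0, 57.5, 0, 0.6], [2, 0, 57.5, 0, 0.6]]])

```text
t: 13.82
eef_pos: [559.8, 219.4, 35.7]
tcp_rot: [3.139, 0.0, 2.032]
ft_force: [0.5, 0.3, -0.8]
opening: 0.798
grip_force: 0.0
```

Run:
```python
from h import *
for i in range(3):
    c=env.get_calibration("wrist");im=env.read_camera("wrist");go([558.7,220,34],.461+np.pi/2)
cv2.imwrite("pics/w5.png",im)
```

```text
pos [559.7 219.4  35.6] yaw 2.0318 f [ 0.3  0.4 -0.1] go [ 1.  -0.6  1.6 -0. ]
pos [559.6 219.3  35.3] yaw 2.0318 f [-0.   0.2 -0.5] go [ 1.  -0.5  1.3 -0. ]
pos [559.5 219.4  35.1] yaw 2.0319 f [ 0.7 -0.1  0. ] go [ 0.9 -0.4  1.1  0. ]
```

View pics/w5.png

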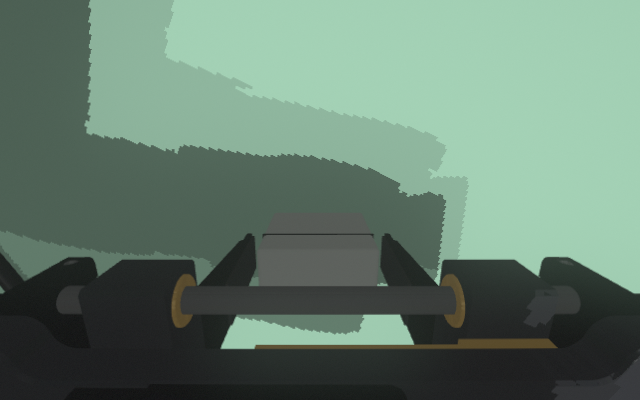

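The view shows the loose case between the fingers, its far top edge at row about 235 and columns 263–374, so it is centred. I'll grip it.

Request:
step_arm(plan=[[[0.5, 0, 0, 0, 0.4], [0.5, 0, 0, 0, 0.22], [0.5, 0, 0, 0, 0.22], [0.5, 0, 0, 0, 0.22], [0.5, 0, 0, 0, 0.22], [0.5, 0, 0, 0, 0.22]]])

```text
t: 14.47
eef_pos: [559.0, 219.8, 34.3]
tcp_rot: [3.141, -0.0, 2.032]
ft_force: [-0.1, 0.5, 1.5]
opening: 0.629
grip_force: 30.0
```

Request:
step_arm(plan=[[[0, 0, -10, 0, -0.2], [0, 0, -30, 0, -0.2], [0, 0, -55, 0, -0.2], [0, 0, -80, 0, -0.2], [0, 0, -100, 0, -0.2], [0, 0, -110, 0, -0.2], [0, 0, -110, 0, -0.2], [0, 0, -110, 0, -0.2]]])

```text
t: 15.13
eef_pos: [558.6, 219.6, 143.9]
tcp_rot: [-3.142, -0.0, 2.032]
ft_force: [0.3, -0.0, -3.1]
opening: 0.628
grip_force: 30.0
```

Run:
```python
from h import *
for i in range(4):env.read_camera("wrist")
c=env.get_calibration("wrist");im=env.read_camera("wrist");go([541,-68.2,145],1.849)
cv2.imwrite("pics/w6.png",im);np.savez("pics/w6.npz",**c)
s=env.state();p=s["eef_pos"];y=s["tcp_rot"][2];tx=np.array([np.cos(y),np.sin(y),0])
def edge(im,lo,hi):
    g=cv2.cvtColor(im,cv2.COLOR_BGR2GRAY).astype(int)[lo:hi,285:350].mean(1);return g
for f in("w3","w5","w6"): print(f,edge(cv2.imread(f"pics/{f}.png"),205,290).round(0).astype(int).tolist())
# where the case's top edges project if centred on TCP, case underside = z(TCP)-34.5
for h in(34,35.5):
  print(h,proj(c,[p+tx*15+[0,0,70-h],p-tx*15+[0,0,70-h]]).round(1).tolist())
print(s["grip_force"],s["opening"])
```

```text
pos [558.5 219.6 143. ] yaw 2.0318 f [-0.5 -0.4 -2.2] go [-250.  -143.7   -2.    10.5]
w3 [102, 102, 102, 102, 102, 102, 102, 102, 102, 101, 101, 101, 101, 101, 101, 101, 101, 101, 101, 100, 98, 96, 93, 94, 93, 93, 93, 93, 90, 55, 78, 93, 93, 93, 93, 93, 93, 93, 93, 93, 93, 93, 94, 96, 98, 99, 100, 100, 100, 100, 100, 100, 100, 100, 100, 100, 100, 100, 100, 100, 100, 100, 100, 100, 100, 100, 100, 100, 100, 100, 100, 100, 100, 100, 100, 100, 100, 100, 100, 100, 98, 67, 58, 58, 59]
w5 [92, 92, 92, 92, 92, 92, 91, 90, 90, 90, 89, 89, 89, 89, 89, 89, 89, 89, 89, 89, 89, 89, 89, 89, 89, 89, 89, 88, 74, 43, 89, 89, 89, 89, 89, 89, 89, 89, 89, 88, 88, 89, 89, 90, 93, 94, 95, 95, 96, 95, 95, 95, 95, 95, 95, 95, 95, 95, 95, 95, 95, 95, 95, 95, 95, 95, 96, 96, 96, 95, 96, 95, 96, 95, 96, 96, 96, 96, 96, 96, 94, 65, 57, 57, 58]
w6 [87, 87, 87, 87, 87, 87, 87, 87, 87, 87, 86, 86, 86, 86, 85, 85, 85, 85, 85, 85, 85, 85, 85, 85, 85, 85, 85, 85, 85, 85, 58, 49, 85, 85, 85, 85, 85, 85, 85, 85, 85, 85, 85, 85, 85, 86, 89, 91, 91, 92, 92, 92, 92, 92, 92, 92, 92, 92, 92, 92, 92, 92, 92, 92, 92, 92, 92, 92, 92, 92, 92, 92, 92, 92, 92, 92, 92, 92, 92, 92, 91, 64, 56, 56, 57]
34 [[317.4, 251.7], [317.4, 306.5]]
35.5 [[317.4, 250.4], [317.5, 304.7]]
29.999518990516663 0.6307942762176837
```

Request:
step_arm(plan=[[[-34, -20, 0, 2, -0.2], [-68, -40, 0, 5, -0.2], [-102, -60, 0, 8, -0.2], [-136, -79, 0, 10.5, -0.2], [-170, -98, 0, 10.5, -0.2], [-204, -117, 0, 10.5, -0.2], [-235, -135, 0, 10.5, -0.2], [-250, -143.7, 0, 10.5, -0.2]]])

```text
t: 16.05
eef_pos: [540.9, -71.7, 143.6]
tcp_rot: [-3.141, 0.0, 1.847]
ft_force: [0.8, -0.7, -1.8]
opening: 0.629
grip_force: 30.0
```

Run:
```python
from h import *
for i in range(8):
    env.read_camera("top"); 
    if i%2: go([541,-68.2,110],1.849)
```

```text
pos [541.1 -70.8 143.5] yaw 1.845 f [ 0.6  0.2 -2. ] go [ 2.6  0.6 33.5 -0.2]
pos [541.2 -68.2 143.6] yaw 1.8474 f [-0.1 -0.7 -2.6] go [ 0.  -0.2 33.6 -0.1]
pos [541.3 -67.2 143.8] yaw 1.8494 f [-0.3  0.8 -2.2] go [-0.9 -0.6 33.8  0. ]
pos [541.4 -67.  144. ] yaw 1.8501 f [ 0.1 -0.3 -2.6] go [-1.  -0.7 34.   0.1]
```

Request:
step_arm(plan=[[[-0.5, -0.4, 8, 0, -0.2], [-1, -0.7, 16, 0, -0.2], [-1, -0.7, 24, 0, -0.2], [-1, -0.7, 30, 0, -0.2], [-1, -0.7, 30, 0, -0.2], [-1, -0.7, 30, 0, -0.2], [-1, -0.7, 30, 0, -0.2], [-1, -0.7, 30, 0, -0.2]]])

```text
t: 17.12
eef_pos: [541.2, -69.3, 114.4]
tcp_rot: [3.141, 0.0, 1.849]
ft_force: [0.5, -0.3, -2.1]
opening: 0.63
grip_force: 30.0
```

Run:
```python
from h import *
im=env.read_camera("wrist")
for i in range(4):
    im=env.read_camera("wrist"); 
    if i%2: go([541,-68.2,110],1.849)
cv2.imwrite("pics/w7.png",im)
```

```text
pos [541.1 -69.3 114.4] yaw 1.8486 f [ 0.7  1.1 -2.2] go [ 1.1  0.2  4.4 -0. ]
pos [541.1 -69.3 114.4] yaw 1.8485 f [ 0.2  0.2 -2.8] go [ 1.1  0.2  4.4 -0. ]
```

View pics/w7.png

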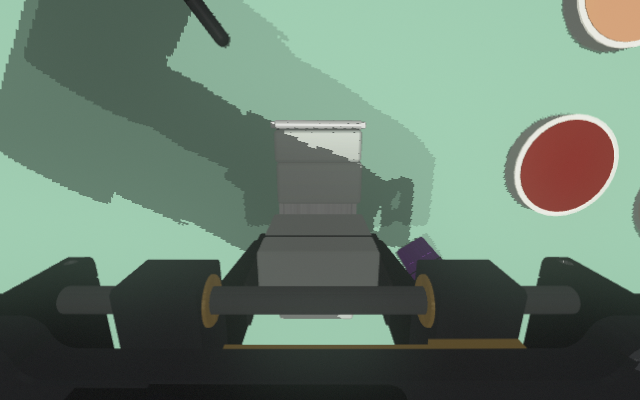

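The view shows the case held upright just above the row, with the end wall at row 125 and the left-hand cases behind it. I'll correct +1.1 mm and lower gently.

Request:
step_arm(plan=[[[0.6, 0.1, 0, 0, -0.2], [1.1, 0.2, 2, 0, -0.2], [1.1, 0.2, 4, 0, -0.2], [1.1, 0.2, 6, 0, -0.2], [1.1, 0.2, 8, 0, -0.2], [1.1, 0.2, 10, 0, -0.2], [1.1, 0.2, 11, 0, -0.2], [1.1, 0.2, 12, 0, -0.2]]])

```text
t: 18.03
eef_pos: [540.8, -68.2, 101.9]
tcp_rot: [-3.141, -0.0, 1.849]
ft_force: [0.0, 0.3, -2.7]
opening: 0.629
grip_force: 30.0
```

Request:
step_arm(plan=[[[0, 0, 0.5, 0, -0.2], [0, 0, 1, 0, -0.2], [0, 0, 2, 0, -0.2], [0, 0, 3, 0, -0.2], [0, 0, 4, 0, -0.2], [0, 0, 4, 0, -0.2]]])

```text
t: 18.53
eef_pos: [540.8, -68.1, 97.9]
tcp_rot: [-3.141, -0.0, 1.849]
ft_force: [-1.0, 0.5, -2.4]
opening: 0.63
grip_force: 30.0
```

Request:
step_arm(plan=[[[0, 0, 1, 0, -0.2], [0, 0, 2, 0, -0.2], [0, 0, 3, 0, -0.2], [0, 0, 4, 0, -0.2], [0, 0, 5, 0, -0.2], [0, 0, 6, 0, -0.2], [0, 0, 7, 0, -0.2], [0, 0, 8, 0, -0.2]]])

```text
t: 19.2
eef_pos: [540.9, -68.2, 90.0]
tcp_rot: [3.142, -0.0, 1.849]
ft_force: [-0.0, 0.7, -2.9]
opening: 0.63
grip_force: 30.0
```

Request:
step_arm(plan=[[[0, 0, 1.5, 0, -0.2], [0, 0, 3, 0, -0.2], [0, 0, 4.5, 0, -0.2], [0, 0, 6, 0, -0.2], [0, 0, 7.5, 0, -0.2], [0, 0, 9, 0, -0.2], [0, 0, 10.5, 0, -0.2], [0, 0, 12, 0, -0.2]]])

```text
t: 19.87
eef_pos: [540.9, -68.2, 78.0]
tcp_rot: [3.142, -0.0, 1.849]
ft_force: [-0.5, -0.0, -3.2]
opening: 0.628
grip_force: 30.0
```

Request:
step_arm(plan=[[[0, 0, 1.5, 0, -0.2], [0, 0, 3, 0, -0.2], [0, 0, 4.5, 0, -0.2], [0, 0, 6, 0, -0.2], [0, 0, 7.5, 0, -0.2], [0, 0, 9, 0, -0.2], [0, 0, 10.5, 0, -0.2], [0, 0, 12, 0, -0.2]]])

```text
t: 20.53
eef_pos: [540.9, -68.2, 66.0]
tcp_rot: [3.142, -0.0, 1.849]
ft_force: [-0.7, -0.4, -2.0]
opening: 0.631
grip_force: 30.0
```

Request:
step_arm(plan=[[[0, 0, 1.5, 0, -0.2], [0, 0, 3, 0, -0.2], [0, 0, 4.5, 0, -0.2], [0, 0, 6, 0, -0.2], [0, 0, 7.5, 0, -0.2], [0, 0, 9, 0, -0.2], [0, 0, 10, 0, -0.2], [0, 0, 11, 0, -0.2]]])

```text
t: 21.2
eef_pos: [540.9, -68.2, 55.0]
tcp_rot: [-3.142, -0.0, 1.849]
ft_force: [-0.7, -0.0, -2.5]
opening: 0.626
grip_force: 30.0
```

Request:
step_arm(plan=[[[0, 0, 1, 0, -0.2], [0, 0, 2, 0, -0.2], [0, 0, 3, 0, -0.2], [0, 0, 4, 0, -0.2], [0, 0, 5, 0, -0.2], [0, 0, 6, 0, -0.2], [0, 0, 7, 0, -0.2], [0, 0, 8, 0, -0.2]]])

```text
t: 21.87
eef_pos: [540.9, -68.2, 47.1]
tcp_rot: [3.141, -0.0, 1.849]
ft_force: [0.4, 0.1, -2.6]
opening: 0.628
grip_force: 30.0
```

Request:
step_arm(plan=[[[0, 0, 0.6, 0, -0.2], [0, 0, 1.2, 0, -0.2], [0, 0, 1.8, 0, -0.2], [0, 0, 2.4, 0, -0.2], [0, 0, 3.0, 0, -0.2], [0, 0, 3.6, 0, -0.2]]])

```text
t: 22.37
eef_pos: [540.9, -68.2, 43.5]
tcp_rot: [3.142, -0.0, 1.849]
ft_force: [0.3, 0.0, -2.2]
opening: 0.63
grip_force: 30.0
```

Request:
step_arm(plan=[[[0, 0, 0.6, 0, -0.2], [0, 0, 1.2, 0, -0.2], [0, 0, 1.8, 0, -0.2], [0, 0, 2.4, 0, -0.2], [0, 0, 3.0, 0, -0.2], [0, 0, 3.6, 0, -0.2]]])

```text
t: 22.87
eef_pos: [540.9, -68.2, 39.9]
tcp_rot: [3.142, -0.0, 1.849]
ft_force: [0.0, -0.2, -1.9]
opening: 0.629
grip_force: 30.0
```

Request:
step_arm(plan=[[[0, 0, 0.3, 0, -0.2], [0, 0, 0.6, 0, -0.2], [0, 0, 0.9, 0, -0.2]]])

```text
t: 23.12
eef_pos: [540.9, -68.2, 39.0]
tcp_rot: [3.141, -0.0, 1.849]
ft_force: [0.0, 0.5, -2.0]
opening: 0.625
grip_force: 30.0
```

Request:
step_arm(plan=[[[0, 0, 0.3, 0, -0.2], [0, 0, 0.6, 0, -0.2], [0, 0, 0.8, 0, -0.2], [0, 0, 0.8, 0, -0.2]]])

```text
t: 23.45
eef_pos: [540.9, -68.2, 38.3]
tcp_rot: [3.141, -0.0, 1.849]
ft_force: [0.7, -0.8, -2.7]
opening: 0.629
grip_force: 30.0
```

Request:
step_arm(plan=[[[0, 0, 0.2, 0, -0.2], [0, 0, 0.4, 0, -0.2], [0, 0, 0.4, 0, -0.2]]])

```text
t: 23.7
eef_pos: [540.9, -68.2, 38.2]
tcp_rot: [3.141, 0.0, 1.849]
ft_force: [-1.6, -0.0, 4.8]
opening: 0.629
grip_force: 30.0
```

Floor contact: +4.8 N at z 38.2, as predicted. I'll release and rise.

Request:
step_arm(plan=[[[0, 0, -0.2, 0, 0.3], [0, 0, -0.2, 0, 0.5], [0, 0, -0.2, 0, 0.6], [0, 0, -0.2, 0, 0.6], [0, 0, -5, 0, 0.6], [0, 0, -15, 0, 0.6], [0, 0, -30, 0, 0.6], [0, 0, -50, 0, 0.6]]])

```text
t: 24.37
eef_pos: [540.4, -68.1, 88.4]
tcp_rot: [-3.14, -0.001, 1.849]
ft_force: [-0.7, -0.4, -0.4]
opening: 0.806
grip_force: 0.0
```

Request:
step_arm(plan=[[[0, 0, -30, 0, 0.6], [0, 0, -60, 0, 0.6], [-25, 0, -90, 0, 0.6], [-50, 0, -110, 0, 0.6], [-80, 0, -112, 0, 0.6], [-85, 0, -112, 0, 0.6], [-85, 0, -112, 0, 0.6], [-85, 0, -112, 0, 0.6]]])

```text
t: 25.03
eef_pos: [563.6, -149.5, 199.8]
tcp_rot: [-3.141, -0.001, 1.848]
ft_force: [-0.8, 0.4, -0.1]
opening: 0.799
grip_force: 0.0
```

Run:
```python
from h import *
for i in range(6):env.read_camera("wrist")
c=env.get_calibration("wrist");im=env.read_camera("wrist");go([563,-152,200],1.849)
cv2.imwrite("pics/w8.png",im)
g=cv2.cvtColor(im,cv2.COLOR_BGR2GRAY).astype(int)
# rows expected for case top edges / measured dark lines along the row's mid-line
r=.278;ex=np.array([np.cos(r),np.sin(r)]);ey=np.array([-np.sin(r),np.cos(r)])
for y in(-167.5,-197.5,-199,-214,-229,-230.3,-260.3):
    q=np.r_[501.5*ex+y*ey,74];print(y,proj(c,q).round(1)[0])
# sample brightness along mid-line, at z=74
ys=np.arange(-150,-290,-1.);pts=np.array([np.r_[485*ex+y*ey,74] for y in ys]);u=proj(c,pts).round().astype(int)
print([(int(y),int(g[b,a])) for y,(a,b) in zip(ys,u)])
```

```text
pos [ 564.1 -149.3  199.8] yaw 1.8494 f [-0.2 -0.1 -0. ] go [-2.3 -1.8 -0.2  0. ]
-167.5 [317.6  54.5]
-197.5 [317.6  90.5]
-199 [317.6  92.2]
-214 [317.6 109.4]
-229 [317.6 126.2]
-230.3 [317.6 127.6]
-260.3 [317.5 159.6]
[(-150, 219), (-151, 221), (-152, 221), (-153, 221), (-154, 222), (-155, 223), (-156, 223), (-157, 223), (-158, 198), (-159, 198), (-160, 198), (-161, 198), (-162, 198), (-163, 201), (-164, 199), (-165, 199), (-166, 154), (-167, 140), (-168, 119), (-169, 138), (-170, 192), (-171, 198), (-172, 198), (-173, 199), (-174, 199), (-175, 198), (-176, 198), (-177, 198), (-178, 200), (-179, 199), (-180, 199), (-181, 200), (-182, 198), (-183, 199), (-184, 199), (-185, 199), (-186, 200), (-187, 200), (-188, 200), (-189, 201), (-190, 199), (-191, 200), (-192, 200), (-193, 200), (-194, 200), (-195, 202), (-196, 178), (-197, 150), (-198, 106), (-199, 89), (-200, 147), (-201, 200), (-202, 201), (-203, 200), (-204, 201), (-205, 201), (-206, 201), (-207, 200), (-208, 199), (-209, 200), (-210, 198), (-211, 198), (-212, 199), (-213, 198), (-214, 197), (-215, 196), (-216, 197), (-217,
[... 191 characters left out ...]
 94), (-233, 99), (-234, 98), (-235, 98), (-236, 98), (-237, 98), (-238, 98), (-239, 97), (-240, 97), (-241, 97), (-242, 98), (-243, 97), (-244, 97), (-245, 97), (-246, 95), (-247, 96), (-248, 95), (-249, 95), (-250, 96), (-251, 95), (-252, 95), (-253, 94), (-254, 94), (-255, 93), (-256, 94), (-257, 94), (-258, 94), (-259, 91), (-260, 89), (-261, 85), (-262, 102), (-263, 95), (-264, 189), (-265, 189), (-266, 188), (-267, 188), (-268, 186), (-269, 185), (-270, 185), (-271, 184), (-272, 183), (-273, 134), (-274, 92), (-275, 93), (-276, 93), (-277, 92), (-278, 93), (-279, 90), (-280, 92), (-281, 91), (-282, 93), (-283, 92), (-284, 91), (-285, 92), (-286, 93), (-287, 92), (-288, 91), (-289, 91)]
```

The case tops run continuously, with small seams at −168, −199, −230 and −261 mm. The loose case fills its slot at the same height as its neighbours, and the gripper is well clear.

```bash
python3 -c "
from cell import env
print(env.job_done())"
```

```text
the job is handed in; nothing more can be done
None
```

The loose case is filed between the two middle cases, seated on the rack floor and released. I slid both sides to their stops first, and the wrist-force readings peaked at about 19 N, but the gripper's fixed 30 N hold on each case was above the 25 N press limit if gripping counts. The job is handed in at about 25 s.

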